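# Touch off a dish nest at its three orange datum plungers

## Task

The petri-dish nest on the worktop has to be located before dispensing. Touch it off with the fingertips at its three datum points: push each of the three orange plungers down home, in any order, so that it stays down. Go gently, not leaning hard on the nest, and leave the black plunger up.

Things in the scene. Friction and masses are not known exactly. Their poses are not given: they have to be found in the camera images.
- top_a (a point): centre of the top of the first orange plunger: round flat cap 26 mm across, 10 mm thick, at a corner of the dish nest. Raised, this point is 40 mm above the worktop; it slides straight down 10 mm to a solid stop, resists with about 2.5 N and stays where left (no spring). Nest: fixed aluminium plate 165x135x12 mm, clear petri dish in the middle (top 29 mm high), plungers at the corners of a 130x100 mm rectangle.
- top_b (a point): centre of the top of the second orange plunger: round flat cap 26 mm across, 10 mm thick, at a corner of the dish nest. Raised, this point is 40 mm above the worktop; it slides straight down 10 mm to a solid stop, resists with about 2.5 N and stays where left (no spring).
- top_c (a point): centre of the top of the third orange plunger: round flat cap 26 mm across, 10 mm thick, at a corner of the dish nest. Raised, this point is 40 mm above the worktop; it slides straight down 10 mm to a solid stop, resists with about 2.5 N and stays where left (no spring).
- top_d (a point): centre of the top of the one black plunger: round flat cap 26 mm across, 10 mm thick, at a corner of the dish nest. Raised, this point is 40 mm above the worktop; it slides straight down 10 mm to a solid stop, resists with about 2.5 N and stays where left (no spring). Must stay up.

How it is judged:
By the outcome, as a careful person would: the job done as asked, in the order asked, and still so for the second after the job is handed in, with the robot touching nothing.
It also fails if it takes over 40 s, if anything falls off the work surface, if the arm or the gripper's body presses on something with over 40 N, if the wrist force passes 120 N, or if a joint passes its speed limit or range.

## Robot

A 7-joint arm with a two-finger parallel gripper is mounted at the origin on a cart in front of the work surface, level with it; the furniture and walls round the work are solid. World frame = base frame: x ahead of the robot, y to its left, z up, the work surface at z = 0. Lengths are in m, angles in degrees, forces in N, time in s.
With the tool pointing down it reaches from about 0.4 to 0.875 m from the base axis. Payload 6.5 kg.
Tool frame: the origin (TCP) lies midway between the tips of the shut fingers; the grasp point (between the pads) lies robot.hold_point_z behind it (robot.hold_point_z is the distance from the TCP to the grasp point, in m); z points along the fingers, y is the direction in which the jaws open and shut (so a half turn about z gives the same grasp; the last joint's range is limited). The gripper opens to 85 mm and grips with 20 to 120 N. Pads are 22 mm wide; open, the fingers measure 114 mm over their backs; the gripper's body (76 mm by 85 mm) begins 54 mm behind the grasp point. The pads swing forward as they close: fully open they stand 13 mm farther back than shut.
Start: joints at [-72.319, 30.733, -0.252, 88.115, 0.149, 61.152, -4.079], TCP at [0.238, 0.605, 0.231] pointing down, gripper open.
Joint ranges: [-154.64, 154.64], [-21.42, 123.67], [-72.66, 72.17], [13.99, 137.28], [-74.86, 254.86], [10.95, 109.41], [-158.01, 158.01]. Speed limits (degrees/s): [136.94, 136.94, 180, 180, 180, 180, 180].

## Interface

Orientations are given as [roll, pitch, yaw] about the fixed x, y, z axes, in that order (R = Rz(yaw) Ry(pitch) Rx(roll)).
In Python, from bench import robot gives the robot as it stands.
- The arm moves only by the tool jog_arm, never from a script. Its argument "deltas" is one flat list of numbers, 4 for each row, row after row: the shift along the tool's x, y, z scaled (see below), then the turn about the tool's z scaled (see below). In form: [dx, dy, dz, spin, dx, dy, dz, spin, ...]. A call has 1 to 8 rows; each row is the pose to reach, as a shift and turn from the pose commanded when the call began, along the tool's axes at that moment, turning the shorter way round; what a row does not reach only later rows make up. The controller multiplies each number of a shift by 15 cm and each number of a turn by 360 degrees. A row lasts 1/8 s, in which the tool goes at most 62.5 mm and 10.7 degrees, less where a joint would pass 70% of its speed; a pose out of reach is approached as far as the arm can. A call with a number of a shift or a turn outside -1 to 1 is refused whole. A call with a gripper value outside its range is refused whole. "grip" is the opening, from 0 (shut) to 1 (fully open), set as the call begins (left out, the last holds). The fingers move at their own pace and stop on an object; "force" is the grip in N (left out, the last holds). Time passes only in rows, so rows that repeat a pose let the fingers close. It gives the time, the measured TCP pose, the force and the opening at its end, in the units of the state.
- robot.observe(): the state, without advancing time (a new reading comes with each control period).
- robot.grab_frame(name): name is "scene" or "top" or "wrist"; returns a dict with "frame" (480x640x3 uint8, red, green, blue), "vfov" (degrees; the focal length in pixels is half the picture's height over the tangent of half this angle, whatever the lens; pixels are square), "cx", "cy" (the principal point, pixels), "k1" (the pictures are not rectified: a ray, as slopes to the right and down, at radius r is drawn at 1 + k1 r^2 times it, then the intrinsics apply), "world_to_cam" (4x4, takes a point from world to camera coordinates); the wrist camera has in their place "tool_from_camera" (4x4, takes a point from camera to tool coordinates, whose origin is the TCP and whose axes are the flange's). Camera axes: x right, y up, looking along -z (the intrinsics and any distortion apply to the point x, -y, -z); pixel columns grow to the right and rows downward; lengths in m; the calibration is good to about 2 mm. A picture is of the moment at which its call begins: read the wrist's pose just before it. There is no depth.
- robot.close_job(): hands the job in, once; it reports no verdict.
Trained networks look in a picture, given as the dict that the camera call returned (one of the last four; its "shot" number tells which), for a name from the list of things; names that differ only in an ending like _2 or _b are one class to them, and where a whole thing is asked for, a point or a joint stands for the part that bears it (a point fixed in the world has none). Each returns a list of dicts, best first, with "confidence" (0 to 1); they miss things now and then, are a little off and sometimes report something else, mostly with a low value. They report only what shows in the picture. A call takes as long as a camera call.
- robot.look_for(target, picture): "point" ([column, row] in pixels, amid what is visible of it).
- robot.outline_of(target, picture): "region" (480x640 bool, what is visible of it) and "point" ([column, row] in pixels, amid what is visible of it).
- robot.place_of(target, picture): "point" ([column, row] in pixels: a listed point, or the origin of a listed thing).
The state is a dict: "time_s": time; "joint_pos": joint angles; "qvel": joint speeds; "effort": joint torques, N m; "position": TCP position; "orientation": TCP orientation; "ft_force": force on the tool from outside, world axes, zero at the start; "torque": the same for the moment, N m; "opening": opening from 0.0 (shut) to 1.0 (fully open).
Only numpy, scipy, OpenCV 4.12 (cv2) and the standard library are available. Lean on these libraries where they do the work, as an engineer would, in place of code of your own. Each camera call takes 0.05 s, during which the arm holds its last target.

## Working session

There is one attempt and no reset: what is moved stays moved. The work goes in short steps, Python scripts to look and compute and a tool call to move; the robot and the scene stay as the last step left them, time stands still between calls to the robot, and variables do not carry over. Pictures are saved under pics/ and viewed, and the job is handed in when it is done.

Besides the shell and the picture viewer there is one more tool, called after "Emit:" as a command line: name --argument value ..., lists and objects as JSON in quotes. jog_arm: Moves the arm, as the interface text tells. Its arguments: {"type":"object","properties":{"deltas":{"type":"array"},"grip":{"type":"number"},"force":{"type":"number"}},"required":["deltas"]}

```bash
ls; mkdir -p pics
cat > h.py <<'E'
import numpy as np,cv2
from bench import robot
def ray_hit(p,pix,z):
    f=240/np.tan(np.radians(p['vfov'])/2)
    K=np.array([[f,0,p['cx']],[0,f,p['cy']],[0,0,1]])
    u=cv2.undistortPoints(np.array([[pix]],float),K,np.array([p['k1'],0,0,0,0.]))[0,0] if True else 0
    d=np.array([u[0],-u[1],-1]);M=np.linalg.inv(p['world_to_cam'])
    o=M[:3,3];d=M[:3,:3]@d
    return o+d*(z-o[2])/d[2]
def save(p,n): cv2.imwrite('pics/'+n,p['frame'][:,:,::-1])
E
python3 - <<'E'
from h import *
s=robot.observe();print(s)
for n in('top','scene'):
    p=robot.grab_frame(n);save(p,n+'1.png');print(n,p['k1'],p['vfov'],np.linalg.inv(p['world_to_cam'])[:3,3])
    for t in('top_a','top_d'):
        for r in robot.place_of(t,p): print(t,r['confidence'],np.round(r['point'],1),ray_hit(p,r['point'],.04).round(4))
E
```

```text
pics
{'time_s': 0.0, 'joint_pos': array([-72.32034392,  30.77891422,  -0.25590241,  88.17278621,
         0.14725698,  61.15178271,  -4.08053195]), 'qvel': array([-0.01571176,  0.04541692,  0.04869427, -0.05764456,  0.070042  ,
        0.01552606, -0.06246218]), 'effort': array([-8.46558578e-04, -5.83420694e+01,  1.04828831e+00, -2.59098136e+01,
        1.23210257e-02,  9.62833321e-03,  2.56858748e-06]), 'position': array([0.23769143, 0.60427703, 0.23038259]), 'orientation': array([-1.79896963e+02,  5.24784860e-03,  1.58530959e+02]), 'ft_force': array([-0.63080252, -0.3707798 , -0.16707773]), 'torque': array([0.00804253, 0.04306891, 0.04970532]), 'opening': 0.9979067327391883}
top -0.026495862655599032 54.15649136749923 [0.5081453  0.03651882 0.94756257]
top_a 0.67 [291.6 256.1] [0.5351 0.0714 0.04  ]
top_a 0.66 [372.2 238.4] [ 0.5685 -0.085   0.04  ]
top_a 0.46 [348.9 291.4] [ 0.4663 -0.0388  0.04  ]
top_a 0.41 [312.4 213. ] [0.6186 0.0307 0.04  ]
top_d 0.67 [291.6 256.1] [0.5351 0.0714 0.04  ]
top_d 0.66 [372.2 238.4] [ 0.5685 -0.085   0.04  ]
top_d 0.46 [348.9 291.4] [ 0.4663 -0.0388  0.04  ]
top_d 0.41 [312.4 213. ] [0.6186 0.0307 0.04  ]
scene -0.0636856934284355 43.96164082747753 [ 0.219729   -0.44526324  0.77276742]
top_a 0.81 [362.1 303.6] [ 0.5554 -0.0875  0.04  ]
top_a 0.72 [349.2 234.6] [0.6181 0.0302 0.04  ]
top_a 0.61 [295.4 307.4] [ 0.4703 -0.0384  0.04  ]
top_a 0.48 [286.1 241.2] [0.5261 0.0749 0.04  ]
top_d 0.81 [362.1 303.6] [ 0.5554 -0.0875  0.04  ]
top_d 0.72 [349.2 234.6] [0.6181 0.0302 0.04  ]
top_d 0.61 [295.4 307.4] [ 0.4703 -0.0384  0.04  ]
top_d 0.48 [286.1 241.2] [0.5261 0.0749 0.04  ]
```

View pics/top1.png

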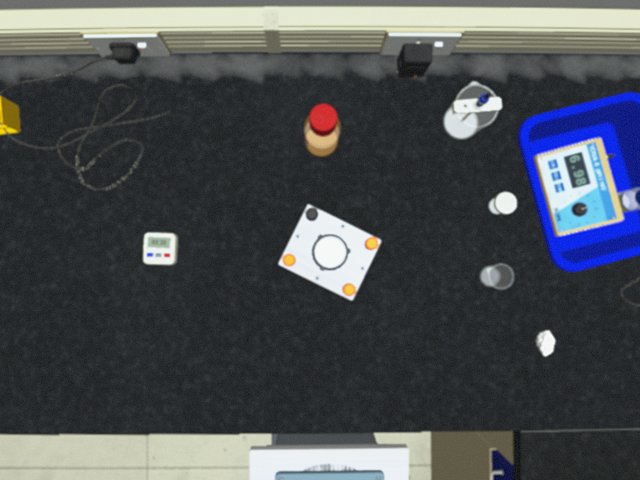

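View pics/scene1.png

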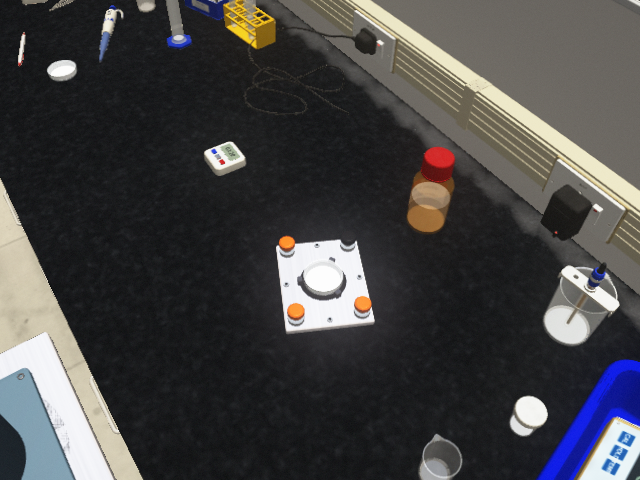

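The top view shows the nest centred near (330,252). The orange caps are near (289,260), (349,289) and (372,243), and the black one is near (312,213). I'll refine these with colour centroids and a fit of the 130x100 rectangle.

```bash
cat > fit.py <<'E'
from h import *
from scipy.optimize import linear_sum_assignment
def orange(p):
    hsv=cv2.cvtColor(p['frame'],cv2.COLOR_RGB2HSV)
    m=cv2.inRange(hsv,(8,150,150),(22,255,255))
    n,l,st,c=cv2.connectedComponentsWithStats(m)
    return [(c[i],st[i]) for i in range(1,n) if st[i][4]>25]
E
python3 - <<'E'
from fit import *
for n in('top','scene'):
    p=robot.grab_frame(n)
    for c,s in orange(p):
        w=ray_hit(p,c,.038)
        if abs(w[0]-.54)<.12 and abs(w[1])<.12: print(n,c.round(1),s,w.round(4))
    i=p['frame'][190:310,260:400] if n=='top' else p['frame'][220:340,260:390]
    cv2.imwrite(f'pics/{n}_z.png',cv2.resize(i[:,:,::-1],None,fx=5,fy=5,interpolation=cv2.INTER_NEAREST))
E
```

```text
top [370.8 243. ] [366 237  11  12  59] [ 0.5596 -0.0824  0.038 ]
top [288.7 259.7] [284 255  11  11  93] [0.5282 0.0771 0.038 ]
top [348.6 289.3] [343 284  12  11  87] [ 0.4702 -0.0384  0.038 ]
scene [286.5 242. ] [279 236  16  13 162] [0.5266 0.0747 0.038 ]
scene [362.6 303.1] [355 296  17  15 192] [ 0.5575 -0.0862  0.038 ]
scene [295.5 310.4] [288 303  16  15 194] [ 0.4683 -0.0417  0.038 ]
```

View pics/top_z.png

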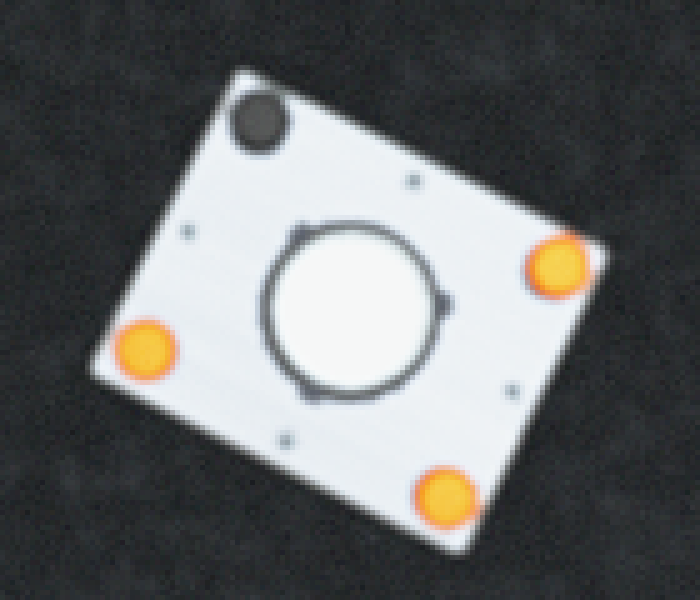

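View pics/scene_z.png

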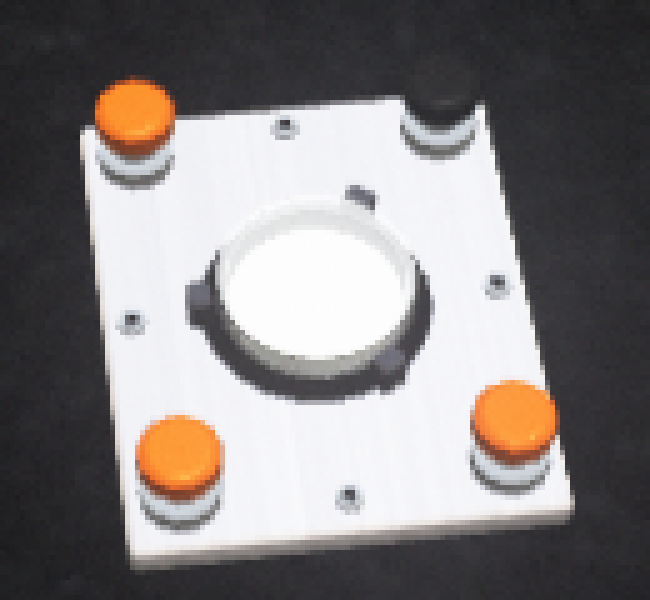

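```bash
cat > d.py <<'E'
from h import *
import sys
from scipy.spatial.transform import Rotation as R
def delta(t):
    s=robot.observe();r=R.from_euler('xyz',s['orientation'],degrees=True)
    print(s['time_s'].__round__(2),s['position'].round(4),s['orientation'].round(2),s['ft_force'].round(2),round(float(s['opening']),2))
    print('scaled',(r.inv().apply(np.array(t)-s['position'])/.15).round(4))
if __name__=='__main__': delta([float(a) for a in sys.argv[1:4]])
E
python3 d.py .5275 .076 .10; python3 -c "from bench import robot;print(robot.hold_point_z)"
```

```text
0.4 [0.2379 0.6048 0.2311] [-179.98    0.    158.53] [-0.58  0.01  0.4 ] 1.0
scaled [-3.0869 -2.5736  0.8752]
0.0187
```

Emit:
jog_arm --deltas '[-0.25,-0.21,0.05,0,-0.5,-0.42,0.1,0,-0.77,-0.64,0.2,0,-1,-0.83,0.2,0,-1,-0.83,0.2,0]' --grip 0

```text
time_s: 1.02
position: [0.3347, 0.4303, 0.2013]
orientation: [-179.9, 0.1, 158.2]
ft_force: [-0.1, 0.3, 0.7]
opening: -0.002
```

Emit:
jog_arm --deltas '[-0.25,-0.21,0.05,0,-0.5,-0.42,0.1,0,-0.77,-0.64,0.2,0,-1,-0.83,0.2,0,-1,-0.83,0.2,0]'

```text
time_s: 1.65
position: [0.4278, 0.2607, 0.1714]
orientation: [-180.0, 0.1, 158.2]
ft_force: [0.0, 0.5, 0.7]
opening: -0.003
```

```bash
python3 d.py .5275 .076 .10
```

```text
1.65 [0.4278 0.2607 0.1714] [-1.7997e+02  7.0000e-02  1.5821e+02] [0.02 0.45 0.69] -0.0
scaled [-1.0736 -0.8964  0.4778]
```

Emit:
jog_arm --deltas '[-0.25,-0.22,0.1,0,-0.5,-0.43,0.2,0,-0.75,-0.65,0.3,0,-0.97,-0.86,0.4,0,-0.97,-0.86,0.4,0,-0.97,-0.86,0.4,0]'

```text
time_s: 2.4
position: [0.5142, 0.0922, 0.1114]
orientation: [179.9, -0.0, 158.6]
ft_force: [0.9, 0.7, -0.4]
opening: -0.003
```

Run:
```python
from fit import *
from d import delta
s=robot.observe()
p=robot.grab_frame('wrist');save(p,'w1.png')
def wp(s,p):
    from scipy.spatial.transform import Rotation as R
    T=np.eye(4);T[:3,:3]=R.from_euler('xyz',s['orientation'],degrees=True).as_matrix();T[:3,3]=s['position']
    q=dict(p);q['world_to_cam']=np.linalg.inv(T@p['tool_from_camera']);return q
q=wp(s,p)
for c,st in orange(q): print(c,st,ray_hit(q,c,.04))
for r in robot.place_of('top_a',p): print(r,ray_hit(q,r['point'],.04))
delta([.5275,.076,.06])
p=robot.grab_frame('top');save(p,'top2.png')
```

```text
[ 80.51547876 263.63066955] [  59  244   45   40 1389] [ 0.47003447 -0.03700298  0.04      ]
[303.26506024 280.73149742] [ 284  263   40   38 1162] [0.52691586 0.07848337 0.04      ]
[ 94.66601179 404.85854617] [  75  389   41   33 1018] [ 0.55889122 -0.08126348  0.04      ]
{'point': [93.1, 407.5], 'confidence': 0.88} [ 0.56033557 -0.08330362  0.04      ]
{'point': [79.9, 270.2], 'confidence': 0.68} [ 0.47343719 -0.03952065  0.04      ]
{'point': [302.5, 284.1], 'confidence': 0.64} [0.52875307 0.07725325 0.04      ]
2.5 [0.514  0.0925 0.1116] [179.92  -0.   158.72] [-0.88 -0.38  0.58] -0.0
scaled [-0.1238 -0.0707  0.3442]
```

View pics/w1.png

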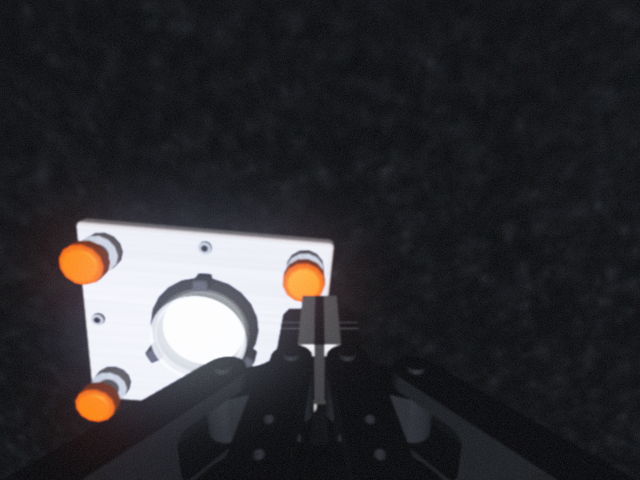

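View pics/top2.png

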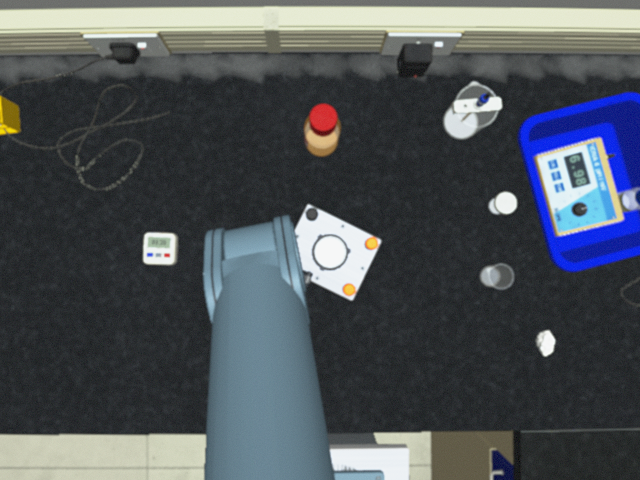

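Emit:
jog_arm --deltas '[-0.128,-0.065,0.15,0,-0.128,-0.065,0.3,0,-0.128,-0.065,0.39,0,-0.128,-0.065,0.39,0]'

```text
time_s: 3.05
position: [0.5276, 0.0748, 0.0522]
orientation: [-180.0, -0.1, 158.6]
ft_force: [0.8, 0.1, -0.3]
opening: 0.002
```

```bash
python3 d.py .528 .077 .04
```

```text
3.05 [0.5276 0.0748 0.0522] [-1.7997e+02 -9.0000e-02  1.5861e+02] [ 0.82  0.09 -0.29] 0.0
scaled [0.0027 0.0145 0.0816]
```

Emit:
jog_arm --deltas '[0.003,0.014,0.03,0,0.003,0.014,0.055,0,0.003,0.014,0.07,0,0.003,0.014,0.08,0,0.003,0.014,0.09,0,0.003,0.014,0.1,0,0.003,0.014,0.11,0,0.003,0.014,0.11,0]'

```text
time_s: 4.05
position: [0.5288, 0.076, 0.0362]
orientation: [-180.0, 0.0, 158.5]
ft_force: [-0.7, -0.6, -0.1]
opening: -0.001
```

Emit:
jog_arm --deltas '[0,0,0.01,0,0,0,0.02,0,0,0,0.028,0,0,0,0.034,0]'

```text
time_s: 4.55
position: [0.5289, 0.076, 0.0311]
orientation: [180.0, 0.0, 158.5]
ft_force: [-1.0, 0.1, 2.6]
opening: 0.002
```

Emit:
jog_arm --deltas '[0,0,0.004,0,0,0,0.007,0]'

```text
time_s: 4.8
position: [0.5289, 0.076, 0.0301]
orientation: [180.0, 0.0, 158.5]
ft_force: [-0.0, -0.3, 2.4]
opening: 0.002
```

Emit:
jog_arm --deltas '[0,0,0.003,0,0,0,0.006,0]'

```text
time_s: 5.05
position: [0.5289, 0.076, 0.03]
orientation: [180.0, -0.0, 158.5]
ft_force: [-4.0, -1.1, 15.9]
opening: -0.002
```

Solid stop reached: z is 0.030 m and the force jumped to 16 N. Lifting off and moving to the next plunger.

Emit:
jog_arm --deltas '[0,0,-0.05,0,0,0,-0.2,0,0,0,-0.25,0,0,0,-0.25,0]'

```text
time_s: 5.55
position: [0.5291, 0.0762, 0.067]
orientation: [180.0, 0.0, 158.5]
ft_force: [-0.2, -0.8, 0.0]
opening: 0.006
```

```bash
python3 d.py .4705 -.0385 .055
```

```text
5.55 [0.5291 0.0762 0.067 ] [1.7997e+02 5.0000e-02 1.5853e+02] [-0.17 -0.78  0.03] 0.01
scaled [ 0.0839 -0.8546  0.0796]
```

Emit:
jog_arm --deltas '[0.02,-0.2,0,0,0.04,-0.45,0,0,0.06,-0.7,0,0,0.084,-0.855,0.05,0,0.084,-0.855,0.08,0,0.084,-0.855,0.08,0,0.084,-0.855,0.08,0]'

```text
time_s: 6.42
position: [0.4708, -0.0375, 0.0547]
orientation: [180.0, 0.0, 158.6]
ft_force: [0.3, -0.7, -1.2]
opening: -0.001
```

```bash
python3 d.py .4705 -.0385 .036
```

```text
6.42 [ 0.4708 -0.0375  0.0547] [1.7997e+02 1.0000e-02 1.5863e+02] [ 0.29 -0.75 -1.25] -0.0
scaled [-0.0005 -0.0071  0.1247]
```

Emit:
jog_arm --deltas '[0,-0.007,0.04,0,0,-0.007,0.075,0,0,-0.007,0.09,0,0,-0.007,0.1,0,0,-0.007,0.11,0,0,-0.007,0.12,0,0,-0.007,0.13,0,0,-0.007,0.14,0]'

```text
time_s: 7.42
position: [0.4696, -0.0396, 0.0337]
orientation: [-180.0, -0.0, 158.5]
ft_force: [-1.3, 0.3, 2.3]
opening: 0.003
```

Emit:
jog_arm --deltas '[0,0,0.007,0,0,0,0.014,0,0,0,0.02,0]'

```text
time_s: 7.8
position: [0.4697, -0.0396, 0.0307]
orientation: [-180.0, -0.0, 158.5]
ft_force: [-1.2, 0.3, 1.1]
opening: 0.002
```

Emit:
jog_arm --deltas '[0,0,0.003,0,0,0,0.006,0]'

```text
time_s: 8.05
position: [0.4698, -0.0397, 0.03]
orientation: [180.0, -0.0, 158.5]
ft_force: [-3.5, 1.1, 10.7]
opening: 0.002
```

Emit:
jog_arm --deltas '[0,0,-0.05,0,0,0,-0.2,0,0,0,-0.25,0,0,0,-0.25,0]'

```text
time_s: 8.55
position: [0.4704, -0.0397, 0.0678]
orientation: [180.0, 0.1, 158.5]
ft_force: [-0.8, -0.6, 0.7]
opening: 0.001
```

```bash
python3 d.py .5592 -.083 .055
```

```text
8.55 [ 0.4704 -0.0397  0.0678] [1.7997e+02 1.0000e-01 1.5852e+02] [-0.84 -0.57  0.68] 0.0
scaled [-0.6562 -0.0518  0.0865]
```

Emit:
jog_arm --deltas '[-0.16,-0.012,0,0,-0.32,-0.025,0,0,-0.5,-0.04,0,0,-0.655,-0.052,0.05,0,-0.655,-0.052,0.08,0,-0.655,-0.052,0.08,0,-0.655,-0.052,0.08,0]'

```text
time_s: 9.43
position: [0.5574, -0.0823, 0.0552]
orientation: [-180.0, -0.1, 158.6]
ft_force: [0.5, -0.6, 1.0]
opening: -0.002
```

```bash
python3 d.py .5592 -.083 .034
```

```text
9.43 [ 0.5574 -0.0823  0.0552] [-1.8000e+02 -7.0000e-02  1.5856e+02] [ 0.54 -0.59  1.05] -0.0
scaled [-0.0133  0.0002  0.141 ]
```

Emit:
jog_arm --deltas '[-0.01,0,0.04,0,-0.01,0,0.075,0,-0.01,0,0.09,0,-0.01,0,0.1,0,-0.01,0,0.11,0,-0.01,0,0.12,0,-0.01,0,0.13,0,-0.01,0,0.14,0]'

```text
time_s: 10.42
position: [0.5596, -0.0834, 0.0343]
orientation: [-180.0, -0.0, 158.5]
ft_force: [-2.0, -0.3, 2.1]
opening: -0.0
```

Emit:
jog_arm --deltas '[0,0,0.007,0,0,0,0.014,0,0,0,0.02,0]'

```text
time_s: 10.8
position: [0.5596, -0.0834, 0.0313]
orientation: [-180.0, -0.0, 158.5]
ft_force: [-2.5, 0.2, 2.2]
opening: -0.003
```

Emit:
jog_arm --deltas '[0,0,0.004,0,0,0,0.008,0]'

```text
time_s: 11.05
position: [0.5596, -0.0835, 0.0301]
orientation: [-180.0, -0.0, 158.5]
ft_force: [-2.5, 1.1, 6.9]
opening: -0.001
```

Emit:
jog_arm --deltas '[0,0,0.002,0,0,0,0.003,0]'

```text
time_s: 11.3
position: [0.5597, -0.0835, 0.0301]
orientation: [-180.0, -0.0, 158.5]
ft_force: [-4.1, 1.1, 7.5]
opening: 0.002
```

Emit:
jog_arm --deltas '[0,0,-0.05,0,0,0,-0.2,0,0,0,-0.4,0,0,0,-0.7,0,0,0,-0.9,0,0,0,-0.9,0]'

```text
time_s: 12.05
position: [0.562, -0.0838, 0.1676]
orientation: [179.9, 0.3, 158.5]
ft_force: [0.5, 0.6, -0.6]
opening: -0.003
```

Emit:
jog_arm --deltas '[0.3,-0.3,0,0,0.6,-0.6,0,0,1,-1,0,0,1,-1,0,0,1,-1,0,0,1,-1,0,0]'

```text
time_s: 12.8
position: [0.3663, -0.1678, 0.1646]
orientation: [180.0, 0.0, 158.6]
ft_force: [-0.1, 0.7, 0.2]
opening: -0.001
```

Run:
```python
from fit import *
print(robot.observe()['position'])
for n in('top','scene'):
    p=robot.grab_frame(n);save(p,n+'3.png')
    for c,s in orange(p):
        w=ray_hit(p,c,.038)
        if abs(w[0]-.54)<.12 and abs(w[1])<.12: print(n,c.round(1),s,w.round(4))
cv2.imwrite('pics/scene3z.png',cv2.resize(p['frame'][220:340,260:390,::-1],None,fx=5,fy=5,interpolation=cv2.INTER_NEAREST))
```

```text
[ 0.36630391 -0.16781825  0.16459733]
top [370.  243.5] [365 238  11  11  49] [ 0.5587 -0.081   0.038 ]
top [288.9 259.9] [284 255  11  11  91] [0.5279 0.0767 0.038 ]
top [348.2 289.3] [343 284  11  11  78] [ 0.4702 -0.0377  0.038 ]
scene [362.3 307. ] [354 300  17  15 189] [ 0.5529 -0.0914  0.038 ]
```

View pics/scene3z.png

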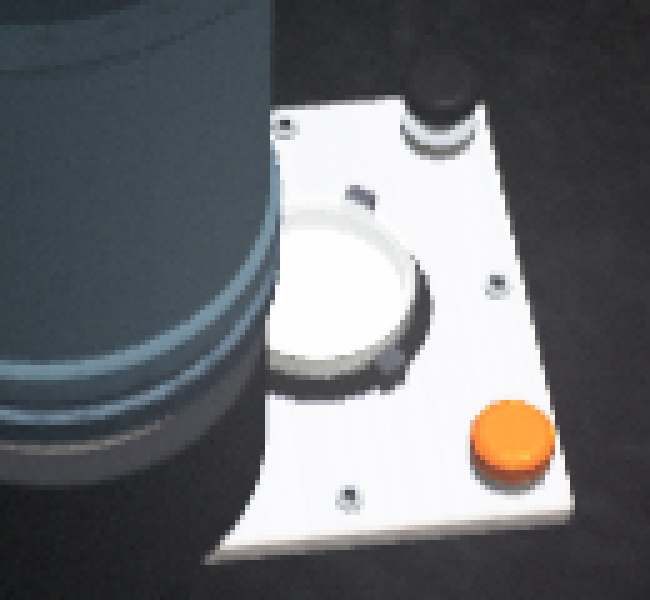

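The scene crop shows the lower-right orange cap down on its seat (cap at crop (512,440), its white stem hidden), and the black plunger still up. The arm hides the other two, so I'll move it aside.

Emit:
jog_arm --deltas '[0,0.3,0,0,0,0.6,0,0,0,1,0,0,0,1,0,0]'

```text
time_s: 13.4
position: [0.4225, -0.0234, 0.1648]
orientation: [179.9, 0.1, 159.1]
ft_force: [0.1, -0.5, 0.4]
opening: 0.001
```

Emit:
jog_arm --deltas '[0,0.3,0,0,0,0.6,0,0,0,1,0,0,0,1,0,0]'

```text
time_s: 13.9
position: [0.4765, 0.1161, 0.1646]
orientation: [179.8, 0.0, 159.0]
ft_force: [-0.3, -0.2, 0.1]
opening: 0.001
```

Emit:
jog_arm --deltas '[0,0.3,0,0,0,0.6,0,0,0,1,0,0,0,1,0,0,0,1,0,0]'

```text
time_s: 14.52
position: [0.5298, 0.2489, 0.164]
orientation: [-179.9, -0.0, 158.5]
ft_force: [-0.0, 0.3, 0.1]
opening: -0.001
```

Run:
```python
from fit import *
s=robot.observe();print(s['position'],s['time_s'])
p=robot.grab_frame('scene')
for c,s in orange(p):
        w=ray_hit(p,c,.028)
        if abs(w[0]-.54)<.12 and abs(w[1])<.12: print(c.round(1),s,w.round(4))
cv2.imwrite('pics/scene4z.png',cv2.resize(p['frame'][220:340,260:390,::-1],None,fx=5,fy=5,interpolation=cv2.INTER_NEAREST))
```

```text
[0.52976278 0.2489222  0.16402174] 14.525
[286.5 245.9] [279 240  16  13 159] [0.5265 0.0748 0.028 ]
[362.3 306.8] [354 300  17  14 185] [ 0.5576 -0.0863  0.028 ]
[295.6 314.1] [288 307  16  15 193] [ 0.4683 -0.0416  0.028 ]
```

View pics/scene4z.png

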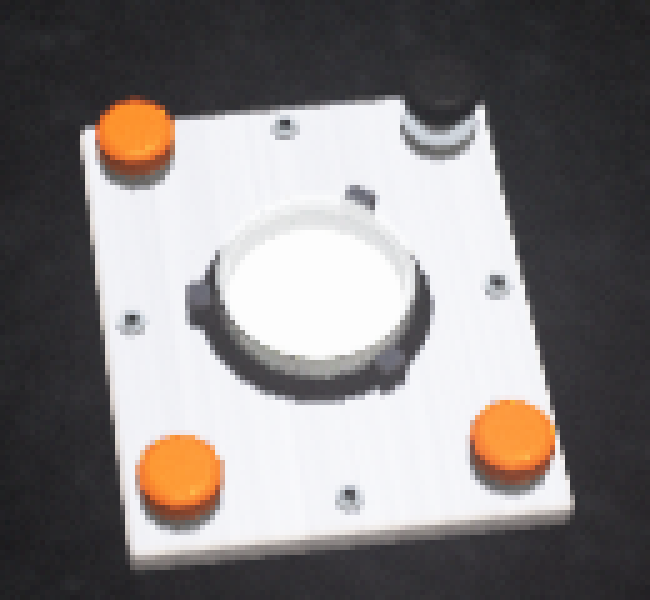

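All three orange caps are now down, at crop (135,135), (180,475) and (512,440). Each sits about 3.8 px lower than before, which matches 10 mm of travel. The black plunger at (440,95) is still up, and the arm is clear.

```bash
python3 -c "
from bench import robot
print(robot.close_job())"
```

```text
the job is handed in; nothing more can be done
None
```

I pushed all three orange plungers down home with the shut fingertips, left the black one up, and handed the job in at about 14.6 s.

- **Touch-off:** each press ended at a TCP height of 0.030 m, where the force rose above the 2.5 N sliding resistance. The forces at the stop were about 16 N, 11 N and 7.5 N, with the softest on the third plunger.
- **Last picture:** the scene camera shows all three orange caps about 3.8 px lower than at the start. At 28 mm height they project to the same positions as they did raised at 38 mm, so they moved the full 10 mm. The black plunger had not moved, and the arm stood clear of everything.
- **Disagreements:** the camera estimates of the cap centres differed by 2 to 4 mm, so I aimed between them. One check picture had two caps hidden behind the arm, so I moved it aside and took another.

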